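# Set the reading lens over a specimen dish at the marked stop

## Robot

A 6-joint arm with a two-finger parallel gripper is mounted at the origin on the work surface. World frame = base frame: x ahead of the robot, y to its left, z up, the work surface at z = 0. Lengths are in m, angles in rad, forces in N, time in s.
With the tool pointing down it reaches from about 0.35 to 0.775 m from the base axis. Payload 7.3 kg.
Tool frame: the origin (TCP) lies on the centre line of the jaws, within the pads' length; the fingertips stand 25 mm ahead of it and the grasp point (between the pads) lies 6 mm ahead of it; z points along the fingers, y is the line along which they close (so a half turn about z gives the same grasp; the last joint's range is limited). The gripper opens to 92 mm and grips with 3 to 60 N. Pads are 19 mm wide; open, the fingers measure 130 mm over their backs; the gripper's body (75 mm by 190 mm) begins 47 mm behind the grasp point.
Start: joints at [1.059, 0.342, 1.524, -0, 1.275, -0.146], TCP at [0.188, 0.49, 0.252] pointing down, gripper open.
Joint ranges: [-2.53, 2.53], [-0.77, 2.02], [0.04, 2.7], [-1, 4.14], [0.28, 2.66], [-3.11, 3.11]. Speed limits (rad/s): [2.57, 2.57, 3.14, 3.14, 3.14, 3.14].

## Interface

Orientations are given as a rotation vector (axis times angle).
In Python, from plant import readout, vision, ctrl gives the robot as it stands.
- The arm moves only by the shell command python3 -m inch 'ROWS' [FORCE]. ROWS is JSON, a list that holds one entry, the list of rows, each a list of 7 numbers: the closure in counts, from 0 (fully open) to 255 (shut), then the shift along the tool's x, y, z as a fraction of full scale, then the turn, a rotation vector about the tool's x, y, z as a fraction of full scale. In form: [[[claw, tx, ty, tz, rx, ry, rz], ...]]. A call has 1 to 5 rows; each row is the pose to reach, as a shift and turn from the pose commanded when the call began, along the tool's axes at that moment, turning the shorter way round; what a row does not reach only later rows make up. Full scale, the value 1, is 20 cm for a shift and 360 degrees for a turn. A row lasts 1/12 s, in which the tool goes at most 41.7 mm and 7.16 degrees, less where a joint would pass 70% of its speed; a pose out of reach is approached as far as the arm can. A call with a number of a shift or a turn outside -1 to 1 is refused whole. A call with a gripper value outside its range is refused whole. The fingers move at their own pace and stop on an object; FORCE is the grip in N (left out, the last holds). Time passes only in rows, so rows that repeat a pose let the fingers close. It gives the time, the measured TCP pose, the force, the opening and the grip force at its end, in the units of the state.
- readout.observe(): the state, without advancing time (a new reading comes with each control period).
- vision.capture(name): name is "scene" or "top" or "wrist"; returns the picture (480x640x3 uint8, red, green, blue); there is no depth.
- vision.camera_model(name): a dict with "K" (3x3 intrinsics, pixels), "R" (3x3) and "t" (3): a world point X has camera coordinates R X + t; the wrist camera has in their place "mount" (4x4, takes a point from camera to tool coordinates, whose origin is the TCP and whose axes are the flange's). Camera axes: x right, y down, z forward; pixel columns grow to the right and rows downward; lengths in m; the calibration is good to about 2 mm. A picture is of the moment at which its call begins: read the wrist's pose just before it. camera_model takes no time and is no camera call.
- ctrl.close_job(): hands the job in; it is judged then, once.
The state is a dict: "time": time; "joint_positions": joint angles; "joint_vel": joint speeds; "effort": joint torques, N m; "position": TCP position; "eef_rot": TCP orientation; "force": force on the tool from outside, world axes, zero at the start; "ft_torque": the same for the moment, N m; "width": finger opening in m; "grip_force": force on a finger pad.
Only numpy, scipy, OpenCV 4.12 (cv2) and the standard library are available. Lean on these libraries where they do the work, as an engineer would, in place of code of your own. Each camera call takes 0.05 s, during which the arm holds its last target. There are 200 camera calls.

## Task

The reading lens sits on a rail carriage that is held by a spring brake: press down the ribbed plate in the middle of the carriage with the fingertips to free it and, keeping the plate pressed, push the carriage along the rail until it rests against the marked stop (the clamp with the upright fin), so that the lens stands over the dish there; then let the plate come up again. Do not force the carriage along while its plate is up, do not pick anything up, and leave the dishes, the jar and the crucible where they stand.

Things in the scene. Friction and masses are not known exactly. Their poses are not given: they have to be found in the camera images.
- rail: Aluminium rail fixed on the table, 44 mm wide (its x), 380 mm long (its y) plus black end caps, 18 mm high. Origin at the middle of its underside, at table height. Its y axis is the direction of sliding, its x axis points across it, away from the robot; z up.
- plate_top (a point): Centre of the top face of the ribbed rubber press plate in the middle of the carriage (moves with the plate), 52 mm above the table while the plate is up. The plate is 40 mm across the rail, 64 mm along it, open on both sides across the rail; along the rail it lies between the carriage's two upright end walls. Axes parallel to the rail's.
- plate (a joint): How far the plate is pressed down, m: 0 up (brake on), 0.008 fully down. Springs push it up: the force rises to about 5.5 N over the first 1.5 mm, then to 8.5 N fully down. From 2 mm down the brake is free and the carriage slides with 1 to 2 N; with the plate up the brake holds it against about 15 N. The plate springs up again when let go.
- carriage (a joint): Position of the carriage (and the lens) along the rail, m: 0 at the rail's middle, growing towards the rail's +y end. The grey carriage is 90 mm long along the rail and 56 mm wide; its end walls are 12 mm thick, 64 mm high above the table, inner faces 33 mm from the plate's centre.
- lens (a point): Centre of the reading lens, a 68 mm black ring with glass, 8 mm thick, on a thin steel arm fixed to the carriage; 74 mm above the table, 95 mm to +x (rail axes) of the carriage centre, its top at 78 mm. Moves with the carriage.
- stop: The marked stop. Steel clamp block fixed across the rail, 66 x 24 (along the rail) x 40 mm high; black knob on its -x side, out to 53 mm. It alone bears an upright steel fin on top, 40 mm wide, 8 mm thick, up to 74 mm above the table. At either end of the rail. Origin on the rail's centre line at table height, axes as the rail's. The carriage stops against its face: centres then 57 mm apart along the rail.
- spare: The spare clamp, plain, without a fin, towards the other end of the rail. Steel clamp block fixed across the rail, 66 x 24 (along the rail) x 40 mm high; black knob on its -x side, out to 53 mm. Origin on the rail's centre line at table height, axes as the rail's. The carriage stops against its face: centres then 57 mm apart along the rail.
- dish_a_mid (a point): Loose glass dish with dark ore lumps, 74 mm across, 26 mm high, beyond the rail (95 mm to +x of its centre line, about 93 mm to +y of its middle). Point at its centre, half-way up. Leave it where it stands.
- dish_b_mid (a point): Loose glass dish like dish_a, 74 mm across, 26 mm high, 95 mm to +x of the rail's centre line, about 93 mm to -y of its middle. Point at its centre, half-way up. Leave it where it stands.
- jar_mid (a point): Loose amber glass jar with white cap, 48 mm across, 62 mm high, on the robot's side of the rail. Point at its centre, half-way up. Leave it where it stands.
- crucible_mid (a point): Loose white ceramic crucible, 44 mm across at the rim, 38 mm high, on the robot's side of the rail. Point at its centre, half-way up. Leave it where it stands.

How it is judged:
By the outcome, as a careful person would: the job done as asked, in the order asked, and still so for the second after the job is handed in, with the robot touching nothing.
It also fails if it takes over 35 s, if anything falls off the work surface, if the arm or the gripper's body presses on something with over 40 N, if the wrist force passes 120 N, or if a joint passes its speed limit or range.

## Working session

There is one attempt and no reset: what is moved stays moved. The work goes in short steps, Python scripts to look and compute and a shell command to move; the robot and the scene stay as the last step left them, time stands still between calls to the robot, and variables do not carry over. Pictures are saved under pics/ and viewed, at most 10 in all, crops included, and the job is handed in when it is done.

```bash
mkdir -p pics; python3 - <<'E'
from plant import readout, vision
import cv2
s=readout.observe(); print(s)
for n in ("scene","top"):
    cv2.imwrite(f"pics/{n}0.png",vision.capture(n)[:,:,::-1]); print(n,vision.camera_model(n))
print(vision.camera_model("wrist"))
E
```

```text
{'time': 0.0, 'joint_positions': array([ 1.05895572e+00,  3.42704133e-01,  1.52504805e+00, -4.02700261e-05,
        1.27537791e+00, -1.46010270e-01]), 'joint_vel': array([-0.00036745, -0.00083978,  0.00035895, -0.00010366,  0.00195921,
       -0.00094649]), 'effort': array([ 5.98592960e-04, -4.31237626e+01, -2.44218528e+01,  7.18666683e-02,
        5.61051350e-02, -1.68598258e-04]), 'position': array([0.18761268, 0.48992695, 0.25104375]), 'eef_rot': array([-5.71343880e-01, -3.08873341e+00,  2.30473767e-03]), 'force': array([ 0.76993182, -0.68549572, -0.61815571]), 'ft_torque': array([-0.01215744, -0.02376748, -0.02615706]), 'grip_force': 0.0, 'width': 0.09195817057505348}
scene {'K': array([[521.18994265,   0.        , 316.67274973],
       [  0.        , 521.18994265, 244.07712989],
       [  0.        ,   0.        ,   1.        ]]), 'R': array([[-0.59865324,  0.80094758, -0.00986304],
       [ 0.51261086,  0.37362163, -0.77306984],
       [-0.61550337, -0.46785666, -0.63424422]]), 't': array([ 0.30395188, -0.23745233,  1.10341862])}
top {'K': array([[510.38304592,   0.        , 311.71177687],
       [  0.        , 510.38304592, 236.87205766],
       [  0.        ,   0.        ,   1.        ]]), 'R': array([[ 0.01781709, -0.9992097 , -0.03553208],
       [-0.99798253, -0.0156068 , -0.061541  ],
       [ 0.06093782,  0.03655688, -0.99747189]]), 't': array([0.01341843, 0.52265717, 0.70634788])}
{'K': array([[355.62515267,   0.        , 320.16079074],
       [  0.        , 355.62515267, 240.33430746],
       [  0.        ,   0.        ,   1.        ]]), 'mount': array([[ 4.26534042e-04, -9.67452928e-01, -2.53050686e-01,
         6.85696523e-02],
       [ 9.99998859e-01,  4.60223473e-05,  1.50961496e-03,
         1.17227586e-03],
       [-1.44883543e-03, -2.53051041e-01,  9.67451844e-01,
        -1.32799508e-01],
       [ 0.00000000e+00,  0.00000000e+00,  0.00000000e+00,
         1.00000000e+00]])}
```

View pics/top0.png

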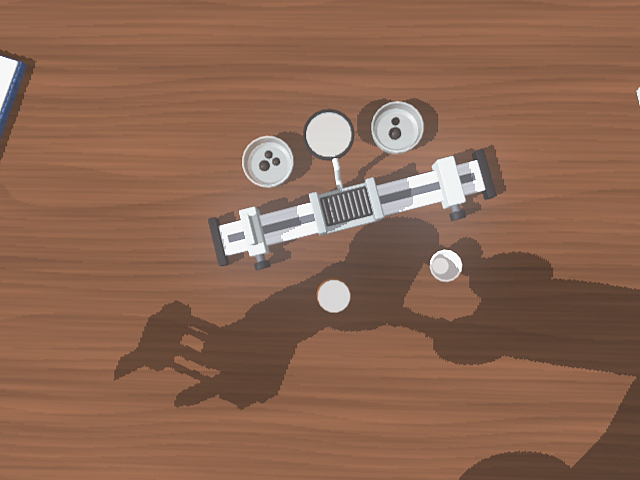

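View pics/scene0.png

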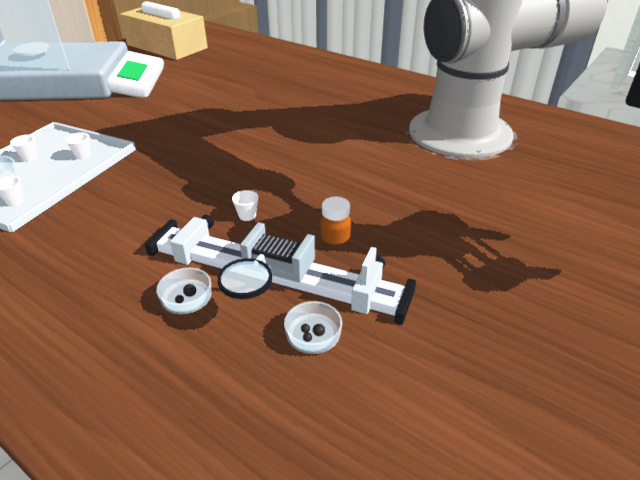

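Top view: rail from about (218,242) to (484,173), plate centre near (347,207), finned clamp on the left (253,231), i.e. the +y end, as the scene view confirms (fin at (372,270)). The jar is at (334,296) and the crucible at (446,265).

```bash
python3 - <<'E'
import cv2
a=cv2.imread("pics/top0.png")[120:280,205:505]
b=cv2.resize(a,None,fx=2.6667,fy=2.6667,interpolation=cv2.INTER_CUBIC); cv2.imwrite("pics/crop0.png",b); print(b.shape)
E
```

```text
(427, 800, 3)
```

View pics/crop0.png

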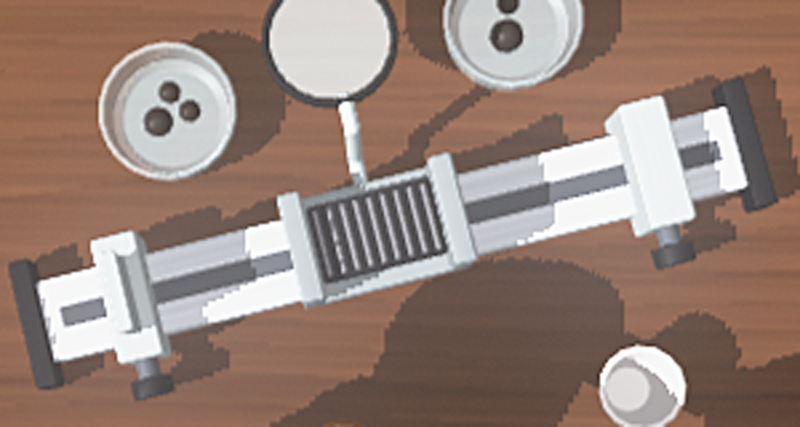

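The crop shows the plate corners at (305,207), (433,177), (447,252), (323,283), the lens at (330,38), and the rail ends at (37,283)/(55,362) and (727,108)/(747,188).

```bash
cat > h.py <<'E'
import numpy as np
from scipy.spatial.transform import Rotation as Ro
from plant import readout, vision
def bp(uv,z,cam="top"):
    c=vision.camera_model(cam);K,R,t=c["K"],c["R"],c["t"]
    d=R.T@np.linalg.inv(K)@np.array([*uv,1.]);o=-R.T@t
    return o+d*(z-o[2])/d[2]
def totool(p):
    s=readout.observe();return Ro.from_rotvec(s["eef_rot"]).inv().apply(np.array(p)-s["position"])
E
python3 - <<'E'
from h import *
f=lambda u,v,z:bp((205+(u+.5)/2.6667-.5,120+(v+.5)/2.6667-.5),z)[:2]
pl=np.array([f(*p,.052) for p in[(305,207),(433,177),(447,252),(323,283)]])
print("plate",pl,pl.mean(0))
L=(f(37,283,.018)+f(55,362,.018))/2;R=(f(727,108,.018)+f(747,188,.018))/2
d=L-R;print("rail",L,R,np.hypot(*d),"mid",(L+R)/2)
y=d/np.hypot(*d);x=np.array([y[1],-y[0]]);m=(L+R)/2
print("x",x,"y",y,"yaw",np.degrees(np.arctan2(-y[0],y[1])))
g=lambda p:(np.round((p-m)@x,4),np.round((p-m)@y,4))
lens=f(330,38,.078)
st=np.mean([f(*p,.04) for p in[(92,241),(135,232),(118,362),(170,355)]],0)
sp=np.mean([f(*p,.04) for p in[(606,112),(662,97),(637,235),(695,222)]],0)
fin=f(123,291,.074)
walls=[f(*p,.064) for p in[(289,195),(315,303),(440,155),(466,263)]]
da=f(168,110,.026);db=f(513,20,.026)
for n,p in dict(plate=pl.mean(0),lens=lens,stop=st,spare=sp,fin=fin,walls=np.mean(walls,0),da=da,db=db,jar=bp((334,296),.062)[:2],cruc=bp((446,265),.038)[:2]).items(): print(n,p,g(p))
s=readout.observe();M=Ro.from_rotvec(s["eef_rot"]).as_matrix();print(M.round(3))
E
```

```text
plate [[ 0.57390364  0.01187139]
 [ 0.59001217 -0.05262422]
 [ 0.55199647 -0.06008221]
 [ 0.53539642  0.00212839]] [ 0.56282717 -0.02467667]
rail [0.51496499 0.14964999] [ 0.61294539 -0.21466048] 0.37725624619697706 mid [ 0.56395519 -0.03250525]
x [0.96568438 0.25971845] y [-0.25971845  0.96568438] yaw 15.053356819242147
plate [ 0.56282717 -0.02467667] (np.float64(0.0009), np.float64(0.0079))
lens [6.53976279e-01 3.96765570e-04] (np.float64(0.0955), np.float64(0.0084))
stop [0.52750008 0.10234384] (np.float64(-0.0002), np.float64(0.1397))
spare [ 0.59882533 -0.16412865] (np.float64(-0.0005), np.float64(-0.1362))
fin [0.52816379 0.10003043] (np.float64(-0.0001), np.float64(0.1373))
walls [ 0.56176039 -0.02454079] (np.float64(-0.0001), np.float64(0.0083))
da [0.62837959 0.08602449] (np.float64(0.093), np.float64(0.0977))
db [ 0.67827446 -0.09560494] (np.float64(0.094), np.float64(-0.0906))
jar [ 0.44214908 -0.01022038] (np.float64(-0.1118), np.float64(0.0532))
cruc [ 0.48567461 -0.16151568] (np.float64(-0.1091), np.float64(-0.1043))
[[-0.934  0.358 -0.001]
 [ 0.358  0.934 -0.001]
 [ 0.    -0.001 -1.   ]]
```

```bash
python3 -m inch '[[[255,-0.1,-0.065,0,0,0,0],[255,-0.25,-0.16,0,0,0,0],[255,-0.4,-0.26,0,0,0,0],[255,-0.55,-0.36,0,0,0,0],[255,-0.7,-0.455,0,0,0,0]]]' 15
python3 -m inch '[[[255,-0.15,-0.1,0,0,0,0],[255,-0.3,-0.2,0,0,0,0],[255,-0.45,-0.3,0,0,0,0],[255,-0.6,-0.39,0,0,0,0],[255,-0.75,-0.49,0,0,0,0]]]'
python3 -m inch '[[[255,-0.15,-0.1,0,0,0,0],[255,-0.3,-0.2,0,0,0,0],[255,-0.45,-0.3,0,0,0,0],[255,-0.6,-0.39,0,0,0,0],[255,-0.75,-0.49,0,0,0,0]]]'
python3 -m inch '[[[255,-0.12,-0.08,0,0,0,0.015],[255,-0.25,-0.16,0,0,0,0.03],[255,-0.35,-0.23,0,0,0,0.05],[255,-0.43,-0.27,0,0,0,0.065],[255,-0.47,-0.3,0,0,0,0.08]]]'
python3 -m inch '[[[255,0,0,0,0,0,0.018],[255,0,0,0,0,0,0.036],[255,0,0,0,0,0,0.054],[255,0,0,0,0,0,0.07],[255,0,0,0,0,0,0.07]]]'
cat > d.py <<'E'
from h import *
s=readout.observe();M=Ro.from_rotvec(s["eef_rot"]).as_matrix()
print(s["time"],s["position"],s["width"],s["force"],"yaw of tool y",np.degrees(np.arctan2(M[1,1],M[0,1])),"z",M[:,2].round(4))
print("to above plate (m, tool):",totool([.562,-.0246,.125]))
E
python3 d.py
```

```text
time: 0.52
position: [0.2862, 0.3537, 0.2514]
eef_rot: [-0.57, -3.089, 0.001]
force: [0.4, 0.3, 0.6]
width: 0.0635
grip_force: 0.0
time: 0.93
position: [0.3916, 0.2085, 0.2516]
eef_rot: [-0.571, -3.089, -0.0]
force: [0.9, -0.1, -0.6]
width: 0.0298
grip_force: 0.0
time: 1.35
position: [0.4967, 0.0633, 0.2515]
eef_rot: [-0.572, -3.089, -0.0]
force: [-0.7, 0.8, 0.3]
width: 0.0008
grip_force: 0.0
time: 1.77
position: [0.5634, -0.0267, 0.2509]
eef_rot: [-1.331, -2.845, 0.001]
force: [-0.1, -0.3, -0.8]
width: 0.0003
grip_force: 0.0
time: 2.18
position: [0.5621, -0.0248, 0.2512]
eef_rot: [-1.915, -2.489, 0.001]
force: [-0.2, -0.5, -0.1]
width: 0.0003
grip_force: 0.0
2.1833 [ 0.56212579 -0.02476324  0.25121637] 0.00033029295314827855 [-0.19849833 -0.51551386 -0.06787144] yaw of tool y 14.834869512669357 z [-1.e-03  3.e-04 -1.e+00]
to above plate (m, tool): [1.21044248e-04 3.29716526e-05 1.26216475e-01]
```

```bash
python3 -m inch '[[[255,0,0,0.12,0,0,0],[255,0,0,0.3,0,0,0],[255,0,0,0.48,0,0,0],[255,0,0,0.66,0,0,0],[255,0,0,0.76,0,0,0]]]'
python3 - <<'E'
from h import *
import cv2
import numpy as np
a=vision.capture("top")[100:280,205:445];b=vision.capture("scene")[180:320,140:420]
cv2.imwrite("pics/p1.png",np.vstack([cv2.resize(a,(400,300)),cv2.resize(b,(400,200))])[:,:,::-1])
E
python3 d.py
```

```text
time: 2.6
position: [0.5601, -0.0244, 0.0958]
eef_rot: [-1.904, -2.493, 0.004]
force: [-0.5, 0.3, -0.0]
width: 0.0005
grip_force: 0.0
2.7 [ 0.5597164  -0.02430346  0.09587652] 0.0005517743613307044 [-0.52444138  0.23457065  0.07340347] yaw of tool y 15.204396364792242 z [-0.0083  0.0016 -1.    ]
to above plate (m, tool): [-0.00077671  0.00190499 -0.02914185]
```

View pics/p1.png

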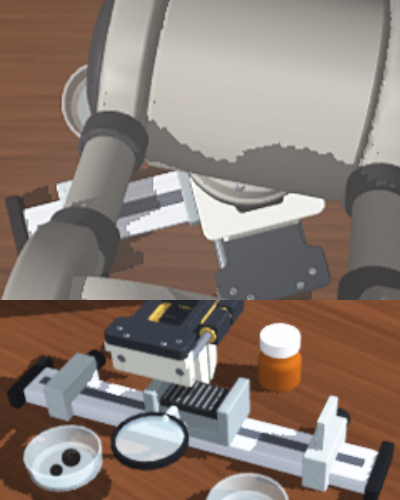

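The hovering fingertips at (195,382) in the lower half line up with the plate centre at about (197,397) once the remaining 19 mm drop is allowed for. Next I press down slowly.

```bash
python3 -m inch '[[[255,0,0.01,0.03,0,0,0],[255,0,0.01,0.06,0,0,0],[255,0,0.01,0.08,0,0,0],[255,0,0.01,0.09,0,0,0],[255,0,0.01,0.095,0,0,0]]]'
python3 -m inch '[[[255,0,0,0.005,0,0,0],[255,0,0,0.01,0,0,0],[255,0,0,0.015,0,0,0],[255,0,0,0.02,0,0,0],[255,0,0,0.02,0,0,0]]]'; python3 d.py
```

```text
time: 3.12
position: [0.5645, -0.0243, 0.0812]
eef_rot: [1.911, 2.493, 0.001]
force: [-0.1, 0.5, 0.2]
width: 0.0005
grip_force: 0.0
time: 3.53
position: [0.5644, -0.0243, 0.0769]
eef_rot: [1.911, 2.493, 0.0]
force: [-0.9, -0.3, 2.0]
width: 0.0003
grip_force: 1.0
3.5333 [ 0.5644181  -0.02427271  0.07687301] 0.0002777435016661687 [-0.92369317 -0.27250817  1.96177259] yaw of tool y 15.040307554060957 z [ 5.e-04  0.e+00 -1.e+00]
to above plate (m, tool): [ 0.00030545 -0.0023976  -0.04812816]
```

```bash
python3 -m inch '[[[255,0,0,0.007,0,0,0],[255,0,0,0.014,0,0,0],[255,0,0,0.021,0,0,0],[255,0,0,0.028,0,0,0],[255,0,0,0.028,0,0,0]]]'; python3 d.py
```

```text
time: 3.95
position: [0.5645, -0.0244, 0.0717]
eef_rot: [1.911, 2.493, 0.0]
force: [-1.9, -1.0, 7.5]
width: 0.0005
grip_force: 3.7
3.95 [ 0.56451417 -0.02440507  0.0716811 ] 0.0004736391773453179 [-1.90562785 -1.03864308  7.48376314] yaw of tool y 15.047872540331733 z [ 9.e-04 -3.e-04 -1.e+00]
to above plate (m, tool): [ 0.00043696 -0.00243836 -0.05332099]
```

```bash
python3 -m inch '[[[255,0.01,0,0,0,0,0],[255,0.03,0,0,0,0,0],[255,0.055,0,0,0,0,0],[255,0.08,0,0,0,0,0],[255,0.1,0,0,0,0,0]]]'; python3 d.py
python3 - <<'E'
from h import *
import cv2
b=vision.capture("scene")[180:320,140:420]
cv2.imwrite("pics/p2.png",cv2.resize(b,(800,400))[:,:,::-1])
E
```

```text
time: 4.37
position: [0.5593, -0.0051, 0.0719]
eef_rot: [1.911, 2.492, 0.0]
force: [-1.8, -2.2, 6.5]
width: 0.0004
grip_force: 3.5
4.3667 [ 0.55932077 -0.00509748  0.07187927] 0.0003560762908140652 [-1.83314479 -2.18495959  6.46849423] yaw of tool y 15.050564438889756 z [ 1.1e-03 -7.0e-04 -1.0e+00]
to above plate (m, tool): [-0.01957911 -0.00242813 -0.05310462]
```

View pics/p2.png

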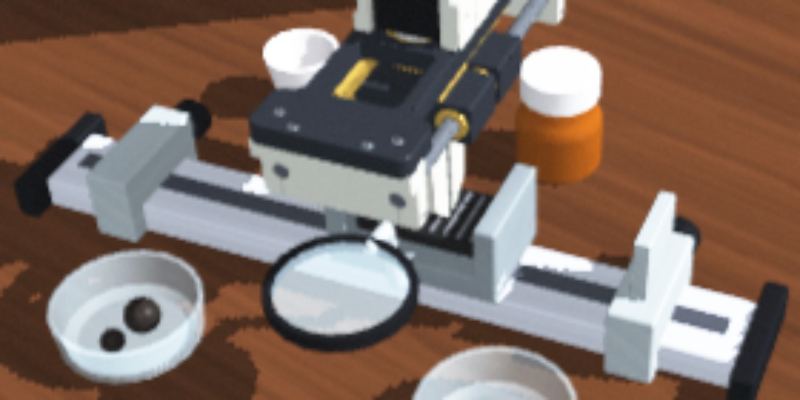

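The carriage followed: its +y wall moved from about x=464 to x=505 in the same scale, roughly 19 mm. Continuing.

```bash
python3 -m inch '[[[255,0.02,0,0,0,0,0],[255,0.045,0,0,0,0,0],[255,0.07,0,0,0,0,0],[255,0.095,0,0,0,0,0],[255,0.12,0,0,0,0,0]]]'; 
python3 -m inch '[[[255,0.025,0,0,0,0,0],[255,0.045,0,0,0,0,0],[255,0.065,0,0,0,0,0],[255,0.085,0,0,0,0,0],[255,0.1,0,0,0,0,0]]]'; python3 d.py
```

```text
time: 4.83
position: [0.5531, 0.018, 0.0719]
eef_rot: [1.911, 2.492, 0.0]
force: [-1.1, -2.1, 6.6]
width: 0.0003
grip_force: 3.7
time: 5.25
position: [0.5479, 0.0375, 0.0719]
eef_rot: [1.911, 2.492, 0.0]
force: [-2.6, -1.7, 7.7]
width: 0.0003
grip_force: 3.8
5.25 [0.54785937 0.03749558 0.07191725] 0.00029834238742818523 [-2.60656387 -1.70106906  7.65351512] yaw of tool y 15.056170518360835 z [ 1.e-03 -5.e-04 -1.e+00]
to above plate (m, tool): [-0.06367691 -0.002429   -0.05303723]
```

Moved 64 mm so far, with roughly 10–15 mm expected to the stop. Going slower.

```bash
python3 -m inch '[[[255,0.01,0,0,0,0,0],[255,0.02,0,0,0,0,0],[255,0.03,0,0,0,0,0],[255,0.04,0,0,0,0,0],[255,0.045,0,0,0,0,0]]]';python3 -m inch '[[[255,0.005,0,0,0,0,0],[255,0.01,0,0,0,0,0]]]';python3 -m inch '[[[255,0.005,0,0,0,0,0],[255,0.01,0,0,0,0,0]]]'; python3 d.py
python3 - <<'E'
from h import *
import cv2
b=vision.capture("scene")[180:320,200:480]
cv2.imwrite("pics/p3.png",cv2.resize(b,(800,400))[:,:,::-1])
E
```

```text
time: 5.67
position: [0.5455, 0.0461, 0.0719]
eef_rot: [1.911, 2.493, 0.0]
force: [-1.6, -2.4, 7.7]
width: 0.0001
grip_force: 3.8
time: 5.83
position: [0.545, 0.0479, 0.0719]
eef_rot: [1.911, 2.492, 0.0]
force: [-2.1, -2.5, 7.0]
width: 0.0008
grip_force: 3.8
time: 6.0
position: [0.5447, 0.0494, 0.0719]
eef_rot: [1.91, 2.492, -0.0]
force: [-0.6, -5.8, 5.8]
width: 0.0005
grip_force: 3.5
6.0 [0.54473293 0.04935143 0.07191502] 0.00046501168399770416 [-0.57591982 -5.77313862  5.76136686] yaw of tool y 15.06903356578808 z [ 0.0014 -0.0014 -1.    ]
to above plate (m, tool): [-0.07598908 -0.00249778 -0.05295661]
```

View pics/p3.png

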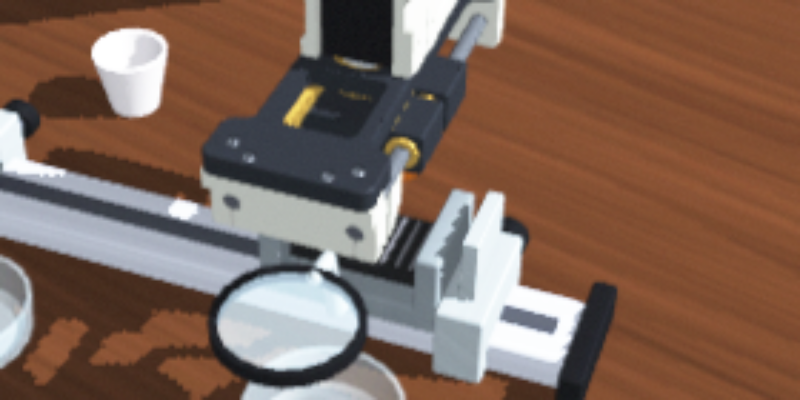

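The carriage end now meets the finned clamp at about (435,300), and the lateral force has jumped to about 6 N. A small extra nudge to confirm, then straight up.

```bash
python3 -m inch '[[[255,0.004,0,0,0,0,0],[255,0.006,0,0,0,0,0],[255,0.006,0,0,0,0,0]]]'; python3 d.py
python3 -m inch '[[[255,0,0,-0.01,0,0,0],[255,0,0,-0.02,0,0,0],[255,0,0,-0.035,0,0,0],[255,0,0,-0.06,0,0,0],[255,0,0,-0.1,0,0,0]]]'
python3 -m inch '[[[255,0,0,-0.15,0,0,0],[255,0,0,-0.33,0,0,0],[255,0,0,-0.5,0,0,0],[255,0,0,-0.65,0,0,0],[255,0,0,-0.7,0,0,0]]]'
python3 -m inch '[[[255,-0.15,-0.15,0,0,0,0],[255,-0.3,-0.3,0,0,0,0],[255,-0.45,-0.45,0,0,0,0],[255,-0.6,-0.6,0,0,0,0],[255,-0.7,-0.7,0,0,0,0]]]'
python3 - <<'E'
from h import *
import cv2
a=vision.capture("top")
cv2.imwrite("pics/top1.png",a[:,:,::-1])
cv2.imwrite("pics/p4.png",np.vstack([cv2.resize(a[90:290,200:500],(750,300*5//6*2))[:300],cv2.resize(vision.capture("scene")[180:340,140:440],(562,300))[:,:].copy() if 0 else cv2.resize(vision.capture("scene")[200:330,130:430],(750,300))])[:,:,::-1])
E
```

```text
time: 6.3
position: [0.5448, 0.0502, 0.072]
eef_rot: [1.909, 2.491, 0.0]
force: [-0.7, -4.8, 7.2]
width: 0.0006
grip_force: 3.5
6.3 [0.54480619 0.05023489 0.07202911] 0.0006012378192942529 [-0.71126098 -4.82227824  7.21744468] yaw of tool y 15.062008327208012 z [ 0.0023 -0.0017 -1.    ]
to above plate (m, tool): [-0.07684762 -0.00275064 -0.05280795]
time: 6.72
position: [0.5433, 0.0515, 0.0908]
eef_rot: [-1.91, -2.492, 0.001]
force: [0.6, 0.5, -0.4]
width: 0.0005
grip_force: 0.0
time: 7.13
position: [0.5455, 0.0515, 0.2365]
eef_rot: [1.907, 2.488, 0.007]
force: [0.9, -0.7, 1.2]
width: 0.0002
grip_force: 0.0
time: 7.55
position: [0.4431, -0.1218, 0.2308]
eef_rot: [-1.911, -2.492, 0.001]
force: [1.3, -0.0, 0.7]
width: 0.0003
grip_force: 0.0
```

View pics/p4.png

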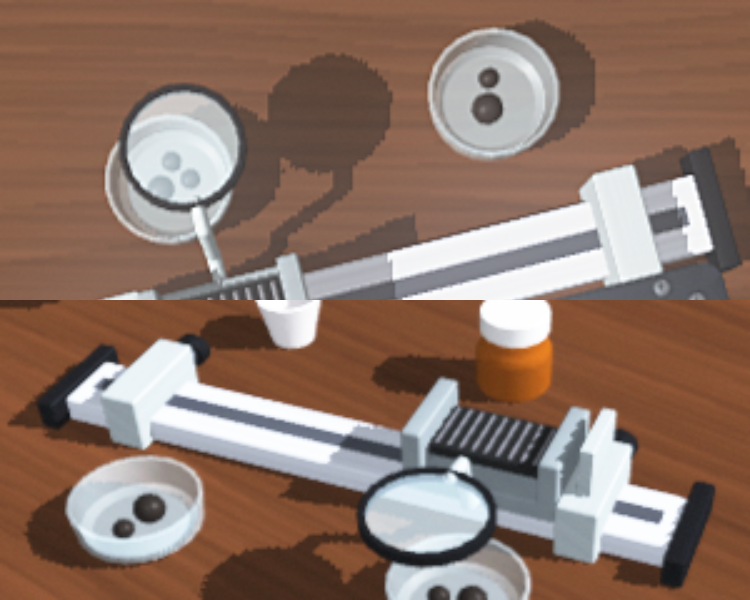

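The lens is over the dish on the stop side, the plate is up, and nothing else has moved. I'll check for a gap at the stop in a close-up.

```bash
python3 - <<'E'
import cv2
from h import *
a=cv2.imread("pics/top1.png")[170:270,210:340]
b=vision.capture("scene")[225:315,280:400,::-1]
cv2.imwrite("pics/p5.png",np.hstack([cv2.resize(a,(390,300),interpolation=2),cv2.resize(b,(400,300),interpolation=2)]))
print(readout.observe()["joint_vel"].round(3))
E
```

```text
[ 0.058  0.013 -0.02   0.014  0.     0.023]
```

View pics/p5.png

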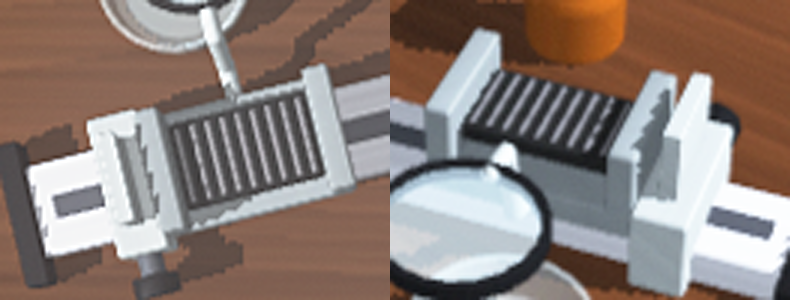

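No gap shows between the carriage wall and the clamp (left at (165,170), right at (635,190)), and the plate is up. Handing in.

```bash
python3 -m inch '[[[255,0,0,0,0,0,0],[255,0,0,0,0,0,0],[255,0,0,0,0,0,0]]]'; python3 -c "
from plant import ctrl; print(ctrl.close_job())"
```

```text
time: 7.95
position: [0.4455, -0.1192, 0.2309]
eef_rot: [-1.909, -2.494, -0.0]
force: [0.1, 0.3, -0.5]
width: 0.0006
grip_force: 0.0
the job is handed in; nothing more can be done
None
```

I slid the carriage against the finned stop with its plate pressed, so the lens is over the dish there; the plate is up again, the arm is clear, and I handed the job in at about 8 s (no verdict was returned).

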